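# Set the stamping jig's hold-down foot up one notch and load the block that fits

### The job

Lift the hold-down foot of the blue stamping jig by its handle, just one notch up from where it stands, and let go so that its pawl holds it there. Then take the thickest of the three blocks that will go under the raised foot, lay it flat on the jig's bed and slide it lengthways under the foot, between the guide rails, until its end is against the back fence. Let go of it, and leave the other two blocks, the bottle, the foil roll and the tape where they are.

Things in the scene. Friction and masses are not known exactly. Their poses are not given: they have to be found in the camera images.
- jig: jig fixed to the bench. Origin: on the bench under the middle of its back fence's face; x level, the way a block is pushed home (to fence and mast), y across, z up. Steel bed 130 mm wide, top at z = 20 mm, from x = -235 to 125 mm, bare for x < -122. Fence face at x = 0, 100 mm wide, top at z = 42. A block is home when it rests on the bed, its length along x from -120 to 0 mm.
- guides (a point): point on the bed in the middle of the guides' mouth, at jig x = -122 mm, z = 20 mm; axes as the jig's. Two steel guide rails, 14 mm high above the bed, run along jig x from -95 to 0 mm, inner faces at jig y = +-32 mm; flared lead-ins continue them from x = -95 to -122 mm, opening to about y = +-43 mm.
- mast (a point): top centre of the jig's blue upright mast, at jig x = 64 mm, z = 202 mm; axes as the jig's. The mast is 32 mm (x) by 40 mm (y), with a cap 50 x 60 mm; ratchet teeth on its far face. The carriage with the foot slides up and down on it; keep clear.
- carriage (a joint): height in m of the 0.6 kg sliding carriage with foot and handle: 0 lowest, 0.044 highest. Notches at 0, 0.009, 0.018, 0.027, 0.036; it starts resting in one of the first three. Lifting takes 6 to 13 N; a spring pawl clicks over each tooth by itself. Let go, the carriage drops onto the highest tooth it has passed and cannot be let down past that.
- handle (a point): middle of the carriage's handle: a level round steel bar 16 mm thick along the jig's y, 70 mm free between two posts, its middle 45 mm above the arm under it, at jig x = -40 mm, z = 120 mm + carriage height. Open to a grip from above, fingers closing along jig x; the carriage's upright part begins 77 mm away towards jig +x. Axes as the jig's.
- foot (a point): centre of the underside of the hold-down foot, a steel plate below the handle, 40 mm along jig x (from -60 to -20 mm) by 60 mm. The gap between it and the bed is 25 mm + carriage height: 25, 34, 43, 52, 61 mm at the notches. Axes as the jig's.
- block_low: the thinnest of three pink resin blocks of the same outline, 120 x 55 mm, 30 mm thick, lying flat on the bench, 0.1 to 0.4 kg. Origin: centre of its underside; x along its 120 mm length, y along its 55 mm width, z up. Which block lies where varies.
- block_mid: the middle of three pink resin blocks of the same outline, 120 x 55 mm, 39 mm thick, lying flat on the bench, 0.1 to 0.4 kg. Origin: centre of its underside; x along its 120 mm length, y along its 55 mm width, z up. Which block lies where varies.
- block_high: the thickest of three pink resin blocks of the same outline, 120 x 55 mm, 48 mm thick, lying flat on the bench, 0.1 to 0.4 kg. Origin: centre of its underside; x along its 120 mm length, y along its 55 mm width, z up. Which block lies where varies.
- bottle: white bottle standing on the bench, 60 mm across, 150 mm tall; leave alone. Origin: centre of its underside, z up.
- foil_roll: purple foil roll with orange end discs standing on end, 72 mm across, 108 mm tall; leave alone. Origin: centre of its underside, z up.
- tape: red roll of tape lying flat, 100 mm across, 30 mm high; leave alone. Origin: centre of its underside, z up.

How it is judged:
On the way:
1. the foot stands one notch higher than at the start, held by its pawl, with the gripper touching nothing (distance of foot from where it was at the start of the episode between 0.0065 and 0.0115 m and velocity of joint carriage between -0.005 and 0.005 m/s and contact force between the fingers and anything else below 0.5 N), for 0.2 s.
At the end, for the whole second after the job is handed in: Foot held 6.5 to 11.5 mm (one notch) above its start; the thickest block that fits (30 under 34, 39 under 43, 48 under 52 mm) flat on the bed at rest, end within 6 mm of the fence, within 8 mm of the middle and 0.13 rad of square; other blocks within 30 mm of their start (distance of foot from where it was at the start of the episode between 0.0065 and 0.0115 m and ((value of joint carriage between 0.006 and 0.012 m and x of block_low in the frame of jig between -0.066 and -0.054 m and y of block_low in the frame of jig between -0.008 and 0.008 m and z of block_low in the frame of jig between 0.015 and 0.025 m and angle between the x axis of block_low and the x axis of jig, either way round below 0.13 rad and angle between block_low's own z axis and vertical below 0.1 rad and linear speed of block_low below 0.02 m/s and distance of each of block_mid, block_high from where it was at the start of the episode below 0.03 m) or (value of joint carriage between 0.015 and 0.021 m and x of block_mid in the frame of jig between -0.066 and -0.054 m and y of block_mid in the frame of jig between -0.008 and 0.008 m and z of block_mid in the frame of jig between 0.015 and 0.025 m and angle between the x axis of block_mid and the x axis of jig, either way round below 0.13 rad and angle between block_mid's own z axis and vertical below 0.1 rad and linear speed of block_mid below 0.02 m/s and distance of each of block_low, block_high from where it was at the start of the episode below 0.03 m) or (value of joint carriage between 0.024 and 0.03 m and x of block_high in the frame of jig between -0.066 and -0.054 m and y of block_high in the frame of jig between -0.008 and 0.008 m and z of block_high in the frame of jig between 0.015 and 0.025 m and angle between the x axis of block_high and the x axis of jig, either way round below 0.13 rad and angle between block_high's own z axis and vertical below 0.1 rad and linear speed of block_high below 0.02 m/s and distance of each of block_low, block_mid from where it was at the start of the episode below 0.03 m))); the robot touches nothing.
It fails at once if the bottle is pushed more than 30 mm or tipped (distance of bottle from where it was at the start of the episode above 0.03 m or angle between bottle's own z axis and vertical above 0.3 rad).
It fails at once if the foil roll is pushed more than 30 mm or tipped (distance of foil_roll from where it was at the start of the episode above 0.03 m or angle between foil_roll's own z axis and vertical above 0.3 rad).
It fails at once if the tape is pushed more than 30 mm or tipped (distance of tape from where it was at the start of the episode above 0.03 m or angle between tape's own z axis and vertical above 0.3 rad).
It also fails if it takes over 61 s, if anything falls off the work surface, if the arm or the gripper's body presses on something with over 40 N, if the wrist force passes 120 N, or if a joint passes its speed limit or range.

### The arm

A 7-joint arm with a two-finger parallel gripper is mounted at the origin on the work surface. World frame = base frame: x ahead of the robot, y to its left, z up, the work surface at z = 0. Lengths are in m, angles in rad, forces in N, time in s.
With the tool pointing down it reaches from about 0.4 to 0.85 m from the base axis. Payload 4.5 kg.
Tool frame: the origin (TCP) lies between the finger pads; the fingertips stand 22 mm ahead of it and the grasp point (between the pads) lies 3 mm ahead of it; z points along the fingers, y is the line along which they close (so a half turn about z gives the same grasp; the last joint's range is limited). The gripper opens to 85 mm and grips with 20 to 120 N. Pads are 22 mm wide; open, the fingers measure 114 mm over their backs; the gripper's body (76 mm by 85 mm) begins 54 mm behind the grasp point. The pads swing forward as they close: fully open they stand 13 mm farther back than shut.
Start: joints at [1.33, 0.689, -0.195, 1.565, 0.157, 0.902, -0.215], TCP at [0.17, -0.602, 0.253] pointing down, gripper open.
Joint ranges: [-3.01, 3.01], [-0.46, 2.08], [-1.47, 1.51], [0.13, 2.56], [-1, 4.14], [0.04, 2.09], [-2.66, 2.66]. Speed limits (rad/s): [2.57, 2.57, 3.14, 3.14, 3.14, 3.14, 3.14].

### API

Orientations are given as a unit quaternion [w, x, y, z].
In Python, from station import readout, cams, manip gives the robot as it stands. The module is installed in compiled form; this text tells all that it offers.
- The arm moves only by the tool send_rows, never from a script. Its argument "steps" is a list of rows, each a list of 3 entries, a list of its own where there are three numbers: the turn, a rotation vector about the world's x, y, z in rad, then the shift along the world's x, y, z in mm, then the finger opening in mm, from 0 to 85.4. A call has 1 to 8 rows; each row is the pose to reach, as a shift and turn from the pose commanded when the call began; what a row does not reach only later rows make up. A row lasts 1/12 s, in which the tool goes at most 41.7 mm and 7.16 degrees, less where a joint would pass 70% of its speed; a pose out of reach is approached as far as the arm can. A call with a gripper value outside its range is refused whole. The fingers move at their own pace and stop on an object; "squeeze" is the grip in N (left out, the last holds). Time passes only in rows, so rows that repeat a pose let the fingers close. It gives the time, the measured TCP pose, the force, the opening and the grip force at its end, in the units of the state.
- readout.state(): the state, without advancing time (a new reading comes with each control period).
- cams.capture(name): name is "side" or "top" or "wrist"; returns a dict with "pixels" (400x640x3 uint8, blue, green, red), "fx", "fy", "cx", "cy" (pixels), "camera_from_world" (4x4, takes a point from world to camera coordinates). Camera axes: x right, y down, z forward; pixel columns grow to the right and rows downward; lengths in m; the calibration is good to about 2 mm. A picture is of the moment at which its call begins. There is no depth.
- manip.hand_in(): hands the job in; it is judged then, once.
The state is a dict: "time": time; "qpos": joint angles; "joint_velocities": joint speeds; "joint_efforts": joint torques, N m; "tool_pos": TCP position; "tool_rot": TCP orientation; "force": force on the tool from outside, world axes, zero at the start; "wrist_torque": the same for the moment, N m; "opening": finger opening in m; "gripper_force": force on a finger pad.
Only numpy, scipy, OpenCV 4.12 (cv2) and the standard library are available. Lean on these libraries where they do the work, as an engineer would, in place of code of your own. Each camera call takes 0.05 s, during which the arm holds its last target. There are 200 camera calls.

## Working session

There is one attempt and no reset: what is moved stays moved. The work goes in short steps, Python scripts to look and compute and a tool call to move; the robot and the scene stay as the last step left them, time stands still between calls to the robot, and variables do not carry over. Pictures are saved under pics/ and viewed, at most 12 in all, crops included, and the job is handed in when it is done.

Besides the shell and the picture viewer there is one more tool, called after "Request:" as a command line: name --argument value ..., lists and objects as JSON in quotes. send_rows: Moves the arm, as the interface text tells. Its arguments: {"type":"object","properties":{"steps":{"type":"array","items":{"type":"array"}},"squeeze":{"type":"number"}},"required":["steps"]}

```bash
mkdir -p pics
cat > h.py <<'E'
import numpy as np, cv2
from station import readout, cams, manip
def cap(n,f=None):
    d=cams.capture(n); d["pixels"]=np.array(d["pixels"],np.uint8)
    if f: cv2.imwrite("pics/"+f,d["pixels"])
    return d
def ray(d,u,v):
    T=np.array(d["camera_from_world"]); R=T[:3,:3]; t=T[:3,3]
    return -R.T@t, R.T@np.array([(u-d["cx"])/d["fx"],(v-d["cy"])/d["fy"],1.])
def onz(d,u,v,z):
    o,r=ray(d,u,v); return o+r*(z-o[2])/r[2]
def proj(d,p):
    T=np.array(d["camera_from_world"]); q=T[:3,:3]@np.array(p)+T[:3,3]
    return d["fx"]*q[0]/q[2]+d["cx"], d["fy"]*q[1]/q[2]+d["cy"]
def tri(d1,a,d2,b):
    o1,r1=ray(d1,*a);o2,r2=ray(d2,*b)
    s=np.linalg.lstsq(np.c_[r1,-r2],o2-o1,rcond=None)[0]
    p,q=o1+s[0]*r1,o2+s[1]*r2
    return (p+q)/2,np.linalg.norm(p-q)
E
python3 - <<'E'
from h import *
for n in("top","side"):
    d=cap(n,n+"0.png"); o,r=ray(d,320,200); print(n,d["fx"],d["fy"],d["cx"],d["cy"],o.round(3),r.round(3))
print(readout.state())
E
```

```text
top 432.4575382817105 432.4575382817105 317.62697919949443 203.6825980903038 [ 0.328 -0.058  1.186] [ 0.204  0.013 -0.979]
side 476.3359328334904 476.3359328334904 321.9797536662512 198.55952315207065 [0.349 0.757 0.897] [ 0.159 -0.702 -0.694]
{'time': 0.1, 'qpos': array([ 1.32979475,  0.68991153, -0.19457269,  1.56627624,  0.15727379,
        0.90251164, -0.21508069]), 'joint_velocities': array([-0.00108913, -0.00233334, -0.00073991, -0.00547517, -0.00129295,
        0.00064181,  0.00122313]), 'joint_efforts': array([-3.05589914e-03, -5.40593326e+01, -1.27143290e+00, -1.58985096e+01,
        9.38392390e-03,  4.34641450e-03,  1.93700902e-05]), 'tool_pos': array([ 0.16943361, -0.60100184,  0.25254878]), 'tool_rot': array([-8.43842654e-04,  9.90566465e-01,  1.37030442e-01, -1.53978360e-04]), 'force': array([ 0.20827564,  0.39026175, -0.27089882]), 'wrist_torque': array([0.06997364, 0.03896719, 0.00870545]), 'gripper_force': 0.0, 'opening': 0.08532708053570712}
```

View pics/top0.png

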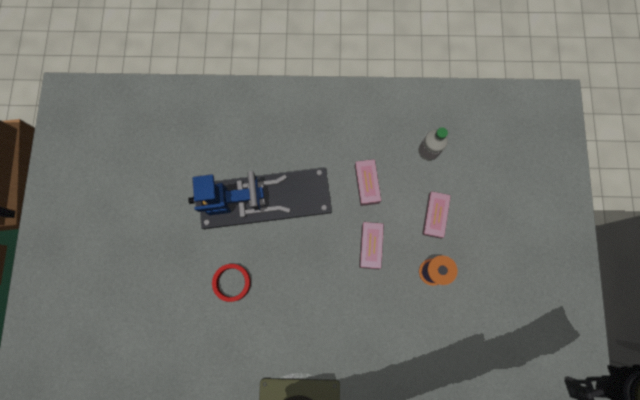

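View pics/side0.png

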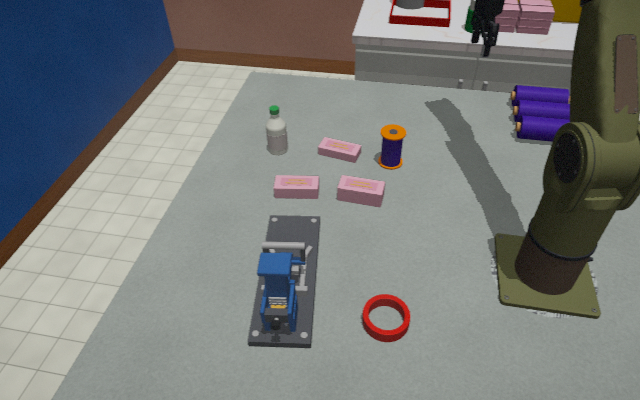

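The top view shows the jig with its mast at px (205,190) and bed to (330,190), so jig +x points roughly along world +y. The blocks are at px (368,182), (372,245) and (437,215). The side view shows the same things, with the handle bar at about (284,246).

Run:
```python
from h import *
t=cap("top");s=cap("side")
res={}
for n,d in(("top",t),("side",s)):
    im=d["pixels"]; hsv=cv2.cvtColor(im,cv2.COLOR_BGR2HSV)
    b,g,r=[im[...,i].astype(int) for i in range(3)]
    pink=((r-g>25)&(b>90)).astype(np.uint8)
    pink=cv2.morphologyEx(pink,cv2.MORPH_CLOSE,np.ones((5,5)))
    if n=="side": pink[:100]=0
    c,l,st,ce=cv2.connectedComponentsWithStats(pink)
    for i in range(1,c):
        if st[i,4]<200: continue
        m=l==i
        lab=m&(r-b>15)
        v,u=np.nonzero(lab)
        print(n,st[i],"label",u.mean() if len(u) else None,v.mean() if len(v) else None,len(u), "rect",cv2.minAreaRect(np.argwhere(m)[:,::-1].astype(np.float32)))
# bed mask in top
im=t["pixels"]; dark=((im.max(2)<75)).astype(np.uint8); dark[:, :180]=0; dark[240:]=0; dark[:,345:]=0;dark[:150]=0
v,u=np.nonzero(dark); print(cv2.minAreaRect(np.c_[u,v].astype(np.float32)))
a=cv2.resize(t["pixels"][155:240,180:345],None,fx=4.8,fy=4.8,interpolation=cv2.INTER_CUBIC)
cv2.imwrite("pics/a.png",a[:600,:800])
b=s["pixels"][205:355,235:335]; b=cv2.resize(b,None,fx=4,fy=4,interpolation=cv2.INTER_CUBIC)
cc=s["pixels"][130:210,265:395]; cc=cv2.resize(cc,None,fx=3,fy=3,interpolation=cv2.INTER_CUBIC)
o=np.zeros((600,800,3),np.uint8); o[:600,:400]=b; o[:240,405:795]=cc
cv2.imwrite("pics/b.png",o)
```

```text
top [356 160  25  43 809] label 367.7598944591029 180.41029023746702 758 rect ((367.54766845703125, 181.3050537109375), (41.95963668823242, 19.45148468017578), 81.11934661865234)
top [424 192  26  45 839] label 436.8359469240048 214.15922798552472 829 rect ((436.69647216796875, 214.2225341796875), (19.843461990356445, 42.65204620361328), 8.746162414550781)
top [361 223  22  45 734] label 371.9795918367347 243.19387755102042 490 rect ((371.5086364746094, 244.85345458984375), (20.14165496826172, 44.276405334472656), 3.3664605617523193)
side [ 515  100   54   33 1437] label 518.0 117.63157894736842 19 rect ((541.5, 116.0), (32.0, 53.0), 90.0)
side [318 137  43  25 685] label 338.71240875912406 148.84233576642336 685 rect ((338.55291748046875, 149.0117645263672), (41.4337158203125, 18.005224227905273), 12.528807640075684)
side [274 175  45  24 987] label 296.09422492401217 186.3323201621074 987 rect ((295.97454833984375, 186.36688232421875), (44.12797546386719, 22.431474685668945), 1.6846843957901)
side [ 337  175   48   32 1142] label 360.45008756567427 190.31260945709283 1142 rect ((359.87841796875, 190.229736328125), (46.19611740112305, 25.810640335083008), 9.462322235107422)
((258.5231018066406, 197.1846160888672), (49.36582946777344, 140.90345764160156), 82.87498474121094)
```

View pics/a.png

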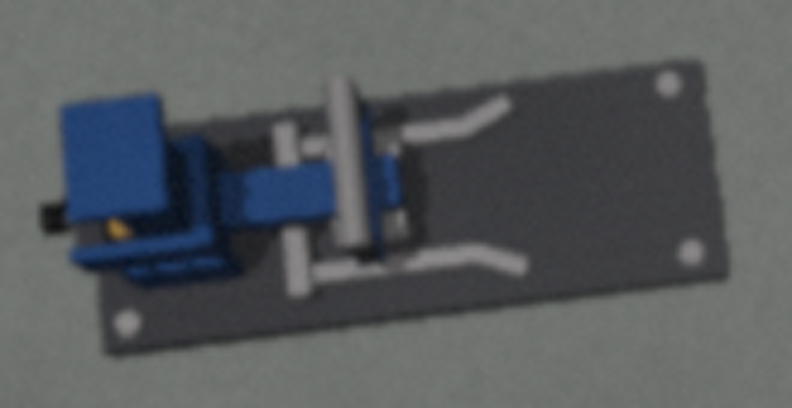

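View pics/b.png

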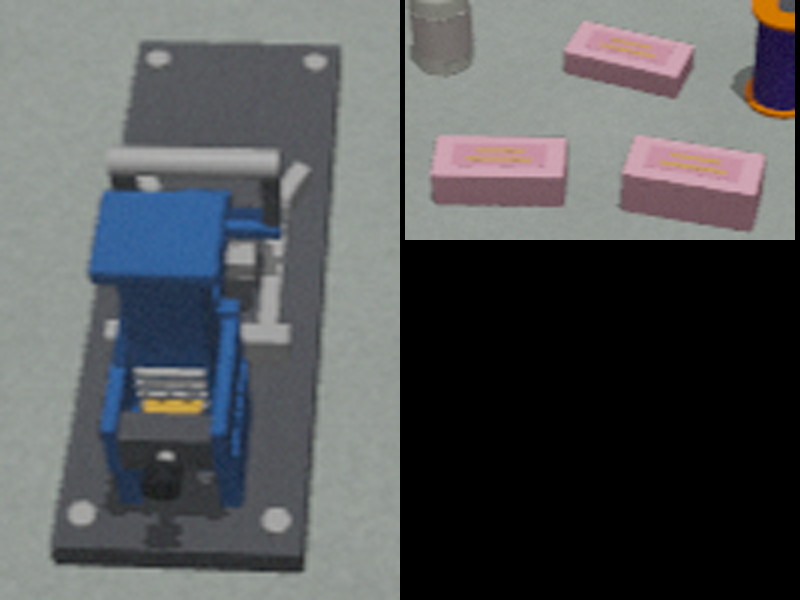

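The crops show the bed corners at top px (327,168), (331.5,213) and (202,229). The handle bar centre is at top px (252,189) and side px (283.5,245). The far block looks thinnest, and the block nearest the robot looks thickest.

```bash
cat > m.py <<'E'
from h import *
t=cap("top");s=cap("side")
C=lambda x,y:(180+x/4.8,155+y/4.8)
D=lambda x,y:(235+x/4,205+y/4)
for c in[(704,62),(727,277),(105,355)]: print("bed top",onz(t,*C(*c),.02).round(4))
for c in[(140,42),(340,45),(57,548),(303,556)]: print("bed side",onz(s,*D(*c),.02).round(4))
J=[((-235,65),)]
print("handle",tri(t,C(347,160),s,D(194,161)))
# block label centres: inner rect colour
for n,a,b in(("A",(367.5,181.3),None),):
    pass
from scipy.optimize import minimize
P={(.0):0}
tp={k:v for k,v in zip("ABC",[(356,160,25,43),(361,223,22,45),(424,192,26,45)])}
sp={k:v for k,v in zip("ABC",[(274,175,45,24),(337,175,48,32),(318,137,43,25)])}
def topface(d,box):
    x,y,w,h=box; x-=3;y-=3;w+=6;h+=6
    im=d["pixels"][y:y+h,x:x+w].astype(int)
    m=((im[...,2]-im[...,1]>22)&(im[...,2]>thr)).astype(np.uint8)
    m=cv2.morphologyEx(m,cv2.MORPH_CLOSE,np.ones((5,5)))
    c,l,st,ce=cv2.connectedComponentsWithStats(m); i=1+st[1:,4].argmax()
    pts=np.argwhere(l==i)[:,::-1].astype(np.float32)+[x,y]
    return ce[i]+[x,y],cv2.minAreaRect(pts.astype(np.float32)),st[i,4]
for k in "ABC":
    x,y,w,h=sp[k]; r=s["pixels"][y:y+h,x:x+w,2]; 
    thr=float(cv2.threshold(r.copy(),0,255,cv2.THRESH_OTSU)[0])
    thr=175
    a=topface(t,tp[k]);b=topface(s,sp[k])
    p,e=tri(t,a[0],s,b[0]); print(k,p.round(4),e.round(4),a[0],b[0],a[2],b[2])
    u,v=a[1][0]; bx=cv2.boxPoints(a[1]); g=np.array([onz(t,*q,p[2])[:2] for q in bx]); 
    e1,e2=g[1]-g[0],g[2]-g[1]; L=e1 if np.linalg.norm(e1)>np.linalg.norm(e2) else e2
    print("  size",np.linalg.norm(e1),np.linalg.norm(e2),"yaw deg",np.degrees(np.arctan2(L[1],L[0])))
    print("  row of side R:",s["pixels"][y-2:y+h+2,x+w//2,2])
E
python3 m.py
```

```text
bed top [ 0.6632 -0.0599  0.02  ]
bed top [ 0.5363 -0.0752  0.02  ]
bed top [0.4848 0.2774 0.02  ]
bed side [ 0.665  -0.0519  0.02  ]
bed side [ 0.5377 -0.0719  0.02  ]
bed side [0.6087 0.3019 0.02  ]
bed side [0.4848 0.2832 0.02  ]
handle (array([0.57501534, 0.12662813, 0.12692809]), np.float64(0.0018151144706273113))Traceback (most recent call last):
  File "m.py", line 28, in <module>
    a=topface(t,tp[k]);b=topface(s,sp[k])
  File "m.py", line 21, in topface
    c,l,st,ce=cv2.connectedComponentsWithStats(m); i=1+st[1:,4].argmax()
                                                       ~~~~~~~~~~~~~~~^^
ValueError: attempt to get argmax of an empty sequence
```

```bash
sed -i 's/^    thr=175$/    print(thr)/; s/\[\.\.\.,2\]>thr)/[...,2]>(thr if d is s else 60))/' m.py; python3 m.py | grep -v bed
python3 - <<'E'
from h import *
t=cap("top");s=cap("side")
x=np.array([-.146,.9893,0]);o=np.array([.566,.1675,0])
for h in(0,.009,.018): print(h,proj(t,o-.04*x+[0,0,.12+h]),proj(s,o-.04*x+[0,0,.12+h]),"mast",proj(s,o+.064*x+[0,0,.202]))
st=readout.state();print(st["tool_pos"],st["tool_rot"])
E
```

```text
handle (array([0.57501534, 0.12662813, 0.12692809]), np.float64(0.0018151144706273113))
160.0
A [ 0.6229 -0.1723  0.0362] 0.0034 [367.59010601 181.78327444] [295.83870968 181.80305603] 849 589
  size 0.054292339649181495 0.1255066472151737 yaw deg -171.84157660659955
  row of side R: [151 153 171 204 205 198 197 198 198 198 199 197 191 204 207 205 129 117
 120 124 120 120 118 118 119 117 147 151]
164.0
B [ 0.4478 -0.1813  0.0464] 0.0005 [371.46696035 244.71365639] [361.18327974 184.50482315] 908 622
  size 0.12354579889052847 0.05386794905522586 yaw deg -3.0932785498730206
  row of side R: [151 150 149 149 143 205 207 203 199 199 198 200 199 189 198 204 206 205
 202 128 117 117 120 118 117 116 117 115 114 115 116 135 152 150 153 155]
163.0
C [ 0.5359 -0.3595  0.0285] 0.0018 [436.68306636 214.58009153] [339.40618102 145.84547461] 874 453
  size 0.1260397355606066 0.05481466437326957 yaw deg -10.116217791863788
  row of side R: [153 150 153 153 152 197 205 199 198 199 198 200 190 199 195 204 205 139
 117 117 117 115 111 116 139 153 152 152 155]
0 (np.float64(252.1772558609943), np.float64(190.5329725394492)) (np.float64(284.6213067109679), np.float64(247.92982780549585)) mast (np.float64(275.34796296289767), np.float64(262.17772373546995))
0.009 (np.float64(251.5949569965925), np.float64(189.7250491146663)) (np.float64(284.30484761279683), np.float64(245.17096189777195)) mast (np.float64(275.34796296289767), np.float64(262.17772373546995))
0.018 (np.float64(251.00312668263464), np.float64(188.90390106960817)) (np.float64(283.98446023166815), np.float64(242.37784952347397)) mast (np.float64(275.34796296289767), np.float64(262.17772373546995))
[ 0.16959935 -0.60154687  0.25328171] [ 1.10500228e-06  9.90575895e-01  1.36964942e-01 -4.72389278e-06]
```

Request:
send_rows --steps '[[[0, 0, -0.02], [20, 36, 0], 85], [[0, 0, -0.04], [40, 72, 0], 85], [[0, 0, -0.06], [60, 108, 0], 85], [[0, 0, -0.08], [80, 144, 0], 85], [[0, 0, -0.1], [100, 180, 0], 85], [[0, 0, -0.13], [120, 216, 0], 85], [[0, 0, -0.13], [140, 252, 0], 85], [[0, 0, -0.13], [160, 288, 0], 85]]' --squeeze 70

```text
time: 1.17
tool_pos: [0.3304, -0.3119, 0.2536]
tool_rot: [0.0, 0.997, 0.072, 0.0]
force: [1.7, 0.6, 0.9]
opening: 0.0851
gripper_force: 0.0
```

Request:
send_rows --steps '[[[0, 0, 0], [20, 36, 0], 85], [[0, 0, 0], [40, 72, 0], 85], [[0, 0, 0], [60, 108, 0], 85], [[0, 0, 0], [80, 144, 0], 85], [[0, 0, 0], [100, 180, 0], 85], [[0, 0, 0], [120, 216, 0], 85], [[0, 0, 0], [140, 252, 0], 85], [[0, 0, 0], [160, 288, 0], 85]]'

```text
time: 1.83
tool_pos: [0.4904, -0.0235, 0.2536]
tool_rot: [0.0, 0.997, 0.072, 0.0]
force: [0.6, 0.0, 0.1]
opening: 0.0847
gripper_force: 0.0
```

Request:
send_rows --steps '[[[0, 0, 0], [20, 38, 0], 85], [[0, 0, 0], [40, 76, 0], 85], [[0, 0, 0], [60, 114, 0], 85], [[0, 0, 0], [82, 153, 0], 85], [[0, 0, 0], [82, 153, 0], 85], [[0, 0, 0], [82, 153, 0], 85], [[0, 0, 0], [82, 153, 0], 85]]'

```text
time: 2.42
tool_pos: [0.5713, 0.1272, 0.253]
tool_rot: [0.0, 0.997, 0.073, -0.0]
force: [-0.8, -0.6, -0.1]
opening: 0.085
gripper_force: 0.0
```

Run:
```python
from h import *
w=cap("wrist","w1.png"); s=readout.state(); print(s["time"],s["tool_pos"],s["tool_rot"],s["force"])
for h in(.12,.129,.138): print(h,[np.round(proj(w,(np.array([.566,.1675,0])-.04*np.array([-.146,.9893,0])+dy*np.array([-.989,-.146,0])+[0,0,h])),1) for dy in(-.035,0,.035)])
```

```text
2.4667 [0.57107245 0.12584051 0.2530952 ] [ 7.94069188e-04  9.97423873e-01  7.17263789e-02 -5.60871508e-04] [-0.13288196 -1.28102028  0.09993912]
0.12 [array([314.4, 155.3]), array([314.5, 194.2]), array([314.5, 230.1])]
0.129 [array([314.4, 157. ]), array([314.5, 197.1]), array([314.5, 234.1])]
0.138 [array([314.4, 158.7]), array([314.5, 200.2]), array([314.5, 238.3])]
```

View pics/w1.png

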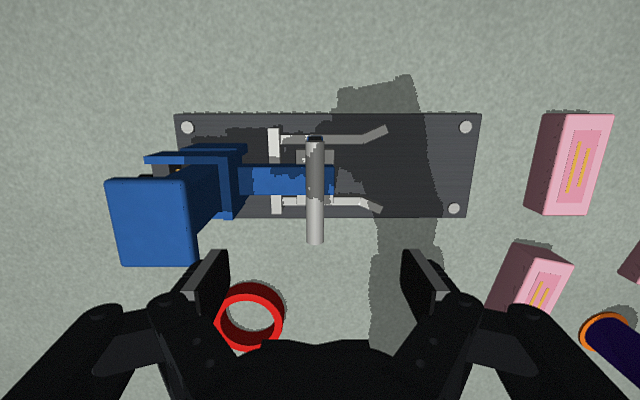

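The bar runs from px (315,137) to (315,244), which agrees with the prediction. The fingers straddle it, so I'll go down.

Request:
send_rows --steps '[[[0, 0, 0], [0, 1, -35], 85], [[0, 0, 0], [0, 1, -70], 85], [[0, 0, 0], [0, 1, -100], 85], [[0, 0, 0], [0, 1, -121], 85], [[0, 0, 0], [0, 1, -121], 85], [[0, 0, 0], [0, 1, -121], 40], [[0, 0, 0], [0, 1, -121], 10], [[0, 0, 0], [0, 1, -121], 10]]'

```text
time: 3.13
tool_pos: [0.5729, 0.128, 0.1343]
tool_rot: [-0.0, 0.997, 0.072, 0.002]
force: [-0.7, 0.4, 0.2]
opening: 0.0513
gripper_force: 0.0
```

Request:
send_rows --steps '[[[0, 0, 0], [0, 0, 0], 10], [[0, 0, 0], [0, 0, 0], 10], [[0, 0, 0], [0, 0, 0], 10], [[0, 0, 0], [0, 0, 0], 10], [[0, 0, 0], [0, 0, 0], 10]]'

```text
time: 3.55
tool_pos: [0.5723, 0.1274, 0.1335]
tool_rot: [0.001, 0.997, 0.072, 0.001]
force: [-1.4, -2.1, 6.1]
opening: 0.0135
gripper_force: 68.1
```

Request:
send_rows --steps '[[[0, 0, 0], [0, 0, 2], 10], [[0, 0, 0], [0, 0, 4], 10], [[0, 0, 0], [0, 0, 6], 10], [[0, 0, 0], [0, 0, 8], 10], [[0, 0, 0], [0, 0, 10], 10], [[0, 0, 0], [0, 0, 12], 10], [[0, 0, 0], [0, 0, 12], 10], [[0, 0, 0], [0, 0, 12], 10]]'

```text
time: 4.22
tool_pos: [0.5723, 0.1275, 0.1442]
tool_rot: [0.001, 0.997, 0.072, 0.001]
force: [3.4, -2.2, -7.4]
opening: 0.014
gripper_force: 68.4
```

Run:
```python
from h import *
s=cap("side"); st=readout.state(); print(st["tool_pos"],st["force"],st["opening"])
w=cap("wrist")
a=cv2.resize(s["pixels"][205:355,235:335],None,fx=4,fy=4,interpolation=cv2.INTER_CUBIC)
b=cv2.resize(w["pixels"][100:300,200:440],(400,333))
o=np.zeros((600,800,3),np.uint8);o[:,:400]=a;o[:333,400:]=b;cv2.imwrite("pics/c.png",o)
```

```text
[0.57233892 0.12743136 0.1442274 ] [ 4.24536396 -3.27356397 -6.25187857] 0.01416765366377087
```

View pics/c.png

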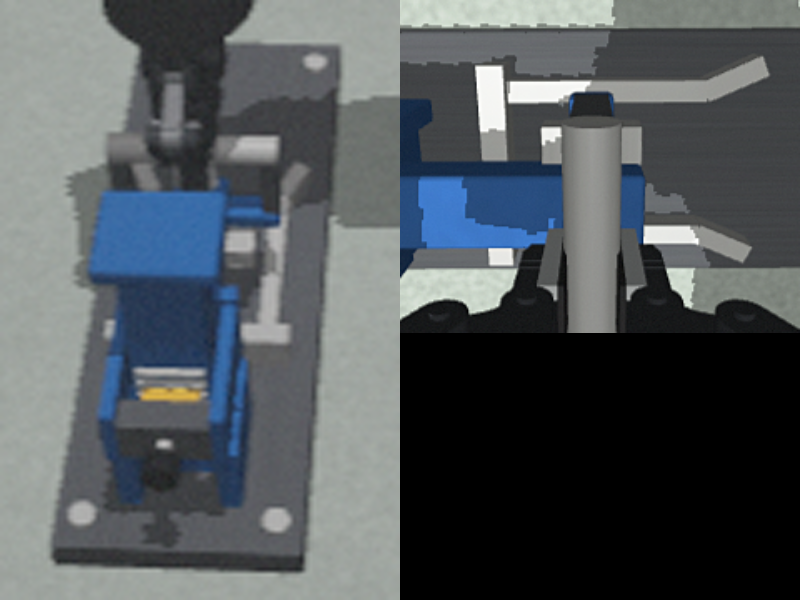

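The bar rose about 10 crop px (2.5 px, so 8–10 mm), which may be only just past the tooth. I'll add 3 mm and then let go.

Request:
send_rows --steps '[[[0, 0, 0], [0, 0, 1.5], 10], [[0, 0, 0], [0, 0, 3], 10], [[0, 0, 0], [0, 0, 3], 10], [[0, 0, 0], [0, 0, 3], 10]]'

```text
time: 4.65
tool_pos: [0.5723, 0.1275, 0.1469]
tool_rot: [0.001, 0.997, 0.072, 0.0]
force: [4.5, -2.3, -9.1]
opening: 0.014
gripper_force: 68.3
```

Request:
send_rows --steps '[[[0, 0, 0], [0, 0, 0], 85], [[0, 0, 0], [0, 0, 0], 85], [[0, 0, 0], [0, 0, 0], 85], [[0, 0, 0], [0, 0, 0], 85], [[0, 0, 0], [0, 0, 0], 85], [[0, 0, 0], [0, 0, 0], 85], [[0, 0, 0], [0, 0, 0], 85], [[0, 0, 0], [0, 0, 0], 85]]'

```text
time: 5.32
tool_pos: [0.5716, 0.1285, 0.1474]
tool_rot: [0.0, 0.997, 0.072, 0.0]
force: [0.3, 0.8, -0.4]
opening: 0.0851
gripper_force: 0.0
```

Request:
send_rows --steps '[[[0, 0, 0], [0, 0, 25], 85], [[0, 0, 0], [0, 0, 60], 85], [[0, 0, 0], [0, 0, 95], 85], [[0, 0, 0], [0, 0, 115], 85], [[0, 0, 0], [5, -35, 115], 85], [[0, 0, 0], [10, -70, 115], 85], [[0, 0, 0], [15, -105, 115], 85], [[0, 0, 0], [20, -140, 115], 85]]'

```text
time: 5.98
tool_pos: [0.5916, -0.013, 0.2626]
tool_rot: [0.0, 0.997, 0.073, 0.0]
force: [0.7, -0.3, -0.3]
opening: 0.085
gripper_force: 0.0
```

Run:
```python
from h import *
s=cap("side"); t=cap("top"); st=readout.state(); print(st["time"],st["tool_pos"],st["tool_rot"])
a=cv2.resize(s["pixels"][205:355,235:335],None,fx=4,fy=4,interpolation=cv2.INTER_CUBIC)
b=cv2.resize(t["pixels"][160:235,180:280],(400,300),interpolation=cv2.INTER_CUBIC)
o=np.zeros((600,800,3),np.uint8);o[:,:400]=a;o[:300,400:]=b;cv2.imwrite("pics/d.png",o)
print(s["pixels"][236:256,[268,272,276,280,290,294,298]].mean((1,2)).round())
```

```text
6.0833 [ 0.59184433 -0.0210624   0.26234267] [ 3.27122219e-03  9.97786071e-01  6.64247749e-02 -6.44751315e-05]
[ 84.  84.  88. 152. 171. 179. 167. 152. 131. 100.  94. 105. 103.  96.
 103.  93.  90. 103.  98.  97.]
```

View pics/d.png

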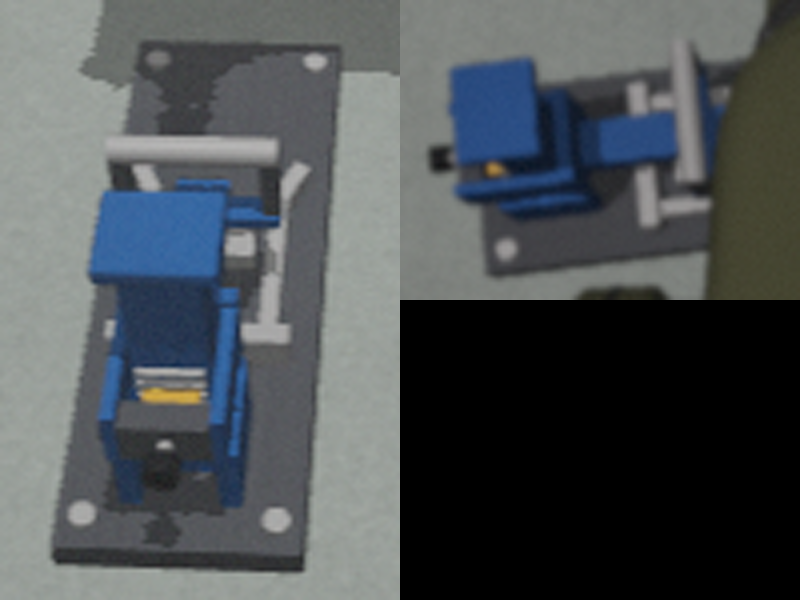

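The carriage now sits about 9 mm higher: the bar centre is at side px row 242, where 242.4 was predicted for 0.018. The gap is therefore 43 mm, so the mid block (A, at (0.623, -0.172)) is the one to use. I'll move above it and look.

Request:
send_rows --steps '[[[0, 0, 0], [6, -32, 0], 85], [[0, 0, 0], [12, -64, -10], 85], [[0, 0, 0], [18, -96, -20], 85], [[0, 0, 0], [24, -128, -40], 85], [[0, 0, 0], [31, -160, -60], 85], [[0, 0, 0], [31, -160, -60], 85], [[0, 0, 0], [31, -160, -60], 85], [[0, 0, 0], [31, -160, -60], 85]]'

```text
time: 6.75
tool_pos: [0.6227, -0.1704, 0.2021]
tool_rot: [-0.001, 0.997, 0.073, -0.0]
force: [-0.1, 1.3, 0.4]
opening: 0.085
gripper_force: 0.0
```

Run:
```python
from h import *
w=cap("wrist","w2.png"); st=readout.state(); print(st["time"],st["tool_pos"],st["tool_rot"],st["qpos"].round(2))
im=w["pixels"]; b,g,r=[im[...,i].astype(int) for i in range(3)]
m=((r-g>25)&(r>160)).astype(np.uint8); m=cv2.morphologyEx(m,cv2.MORPH_CLOSE,np.ones((7,7)))
c,l,s_,ce=cv2.connectedComponentsWithStats(m)
for i in range(1,c):
    if s_[i,4]<1500: continue
    R=cv2.minAreaRect(np.argwhere(l==i)[:,::-1].astype(np.float32))
    q=np.array([onz(w,*p,.039)[:2] for p in cv2.boxPoints(R)]); e=q[1]-q[0],q[2]-q[1]
    L=max(e,key=np.linalg.norm); print(s_[i],q.mean(0).round(4),[np.linalg.norm(x).round(4) for x in e],np.degrees(np.arctan2(L[1],L[0])))
```

```text
6.8 [ 0.6231043  -0.16956087  0.20270987] [-7.06420553e-04  9.97308620e-01  7.33131784e-02  4.42382791e-04] [ 0.24  0.77 -0.09  1.55  0.08  0.82 -1.3 ]
[ 290  165   41   74 2105] [ 0.6049 -0.168 ] [np.float64(0.0388), np.float64(0.0781)] -169.42294106654364
[ 447  227   69   74 2815] [ 0.5645 -0.3575] [np.float64(0.077), np.float64(0.0519)] -10.753746801921807
```

View pics/w2.png

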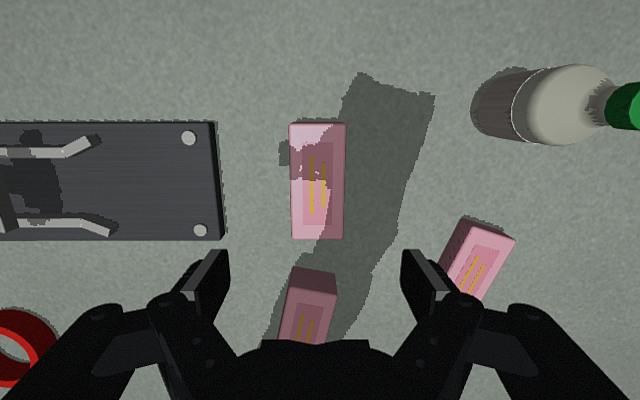

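The target block's top has corners at px (290,123), (344,124), (343,239) and (291,239), partly shadowed. It is centred at about (317,181), between the fingers.

Run:
```python
from h import *
w=cap("wrist")
q=np.array([onz(w,*p,.039)[:2] for p in[(290,123),(344,124),(343,239),(291,239)]])
print(q.round(4),q.mean(0),[np.linalg.norm(q[i]-q[i-1]).round(4) for i in range(4)]); d=q[0]-q[3]; print(np.degrees(np.arctan2(d[1],d[0])))
st=readout.state(); print(st["time"],st["tool_pos"])
# bed front end corners (px) at z=.02 
for p in[(216,122),(223,240)]: print(onz(w,*p,.02).round(4))
```

```text
[[ 0.6805 -0.1369]
 [ 0.687  -0.1873]
 [ 0.5706 -0.2068]
 [ 0.5626 -0.1524]] [ 0.62517443 -0.17084984] [np.float64(0.1189), np.float64(0.0507), np.float64(0.118), np.float64(0.0549)]
7.488903922790553
6.85 [ 0.62324922 -0.16931836  0.20301817]
[ 0.6696 -0.0621  0.02  ]
[ 0.5412 -0.0763  0.02  ]
```

Request:
send_rows --steps '[[[0, 0, 0], [2, 0, -40], 85], [[0, 0, 0], [2, 0, -80], 85], [[0, 0, 0], [2, 0, -120], 85], [[0, 0, 0], [2, 0, -150], 85], [[0, 0, 0], [2, 0, -166], 85], [[0, 0, 0], [2, 0, -166], 85], [[0, 0, 0], [2, 0, -166], 85], [[0, 0, 0], [2, 0, -166], 45]]' --squeeze 50

```text
time: 7.52
tool_pos: [0.6263, -0.1709, 0.0383]
tool_rot: [0.0, 0.997, 0.073, 0.002]
force: [-0.1, -0.3, -0.1]
opening: 0.0752
gripper_force: 0.0
```

Request:
send_rows --steps '[[[0, 0, 0], [0, 0, 0], 45], [[0, 0, 0], [0, 0, 0], 45], [[0, 0, 0], [0, 0, 0], 45], [[0, 0, 0], [0, 0, 0], 45], [[0, 0, 0], [0, 0, 0], 45], [[0, 0, 0], [0, 0, 0], 45], [[0, 0, 0], [0, 0, 0], 45]]'

```text
time: 8.1
tool_pos: [0.6262, -0.1718, 0.0387]
tool_rot: [0.0, 0.997, 0.072, 0.002]
force: [-0.6, 0.5, 7.3]
opening: 0.0541
gripper_force: 54.8
```

Request:
send_rows --steps '[[[0, 0, 0], [0, 0, 15], 45], [[0, 0, 0], [0, 0, 40], 45], [[0, 0, 0], [0, 0, 70], 45], [[0, 0, 0], [0, 0, 80], 45], [[0, 0, 0], [0, 0, 80], 45]]'

```text
time: 8.52
tool_pos: [0.627, -0.1723, 0.1205]
tool_rot: [0.001, 0.997, 0.072, 0.004]
force: [0.1, -0.7, -1.4]
opening: 0.0539
gripper_force: 53.8
```

Run:
```python
from h import *
st=readout.state(); print(st["time"],st["tool_pos"],st["tool_rot"],st["qpos"].round(2),st["opening"],st["force"])
```

```text
8.5167 [ 0.6269984  -0.17225029  0.12045612] [0.00109752 0.99738535 0.07217162 0.00353682] [ 0.24  0.88 -0.08  1.6   0.1   0.66 -1.32] 0.05385043882215324 [ 0.13003116 -0.69398024 -1.35308312]
```

Request:
send_rows --steps '[[[0, 0, 0.12], [-2, 12, 0], 45], [[0, 0, 0.24], [-5, 25, 0], 45], [[0, 0, 0.36], [-8, 40, 0], 45], [[0, 0, 0.48], [-10, 52, 0], 45], [[0, 0, 0.6], [-12, 65, 0], 45], [[0, 0, 0.72], [-15, 78, 0], 45], [[0, 0, 0.84], [-18, 92, 0], 45], [[0, 0, 0.96], [-20, 105, 0], 45]]'

```text
time: 9.18
tool_pos: [0.6032, -0.0658, 0.1151]
tool_rot: [-0.001, 0.85, 0.527, -0.001]
force: [0.2, 0.3, -2.4]
opening: 0.0537
gripper_force: 53.7
```

Request:
send_rows --steps '[[[0, 0, 0.12], [-2, 13, 0], 45], [[0, 0, 0.24], [-5, 26, 0], 45], [[0, 0, 0.36], [-7, 40, 0], 45], [[0, 0, 0.48], [-10, 53, 0], 45], [[0, 0, 0.611], [-12, 66, 0], 45], [[0, 0, 0.611], [-12, 66, 0], 45], [[0, 0, 0.611], [-12, 66, 0], 45], [[0, 0, 0.611], [-12, 66, 0], 45]]'

```text
time: 9.85
tool_pos: [0.5923, -0.0021, 0.1157]
tool_rot: [-0.0, 0.656, 0.755, -0.001]
force: [0.2, -0.2, -0.9]
opening: 0.0539
gripper_force: 53.7
```

Run:
```python
from h import *
w=cap("wrist","w3.png"); st=readout.state(); print(st["time"],st["tool_pos"],st["tool_rot"],st["qpos"].round(2),st["opening"],st["force"])
```

```text
9.9 [ 0.59245827 -0.00236201  0.11578429] [ 1.94318669e-04  6.55612149e-01  7.55097300e-01 -8.59993113e-04] [ 0.18  0.87 -0.45  1.77  0.58  0.65 -0.46] 0.05403951439908447 [ 0.15597154 -0.12467855 -2.70652562]
```

View pics/w3.png

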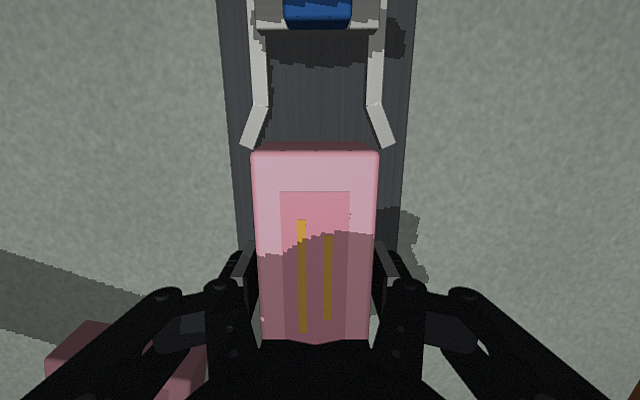

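The block is held square and centred on the bed (block centre column 315, rails centre 317). I'll lower it onto the bed.

Request:
send_rows --steps '[[[0, 0, 0], [0, 0, -20], 45], [[0, 0, 0], [0, 0, -40], 45], [[0, 0, 0], [0, 0, -48], 45], [[0, 0, 0], [0, 0, -52], 45], [[0, 0, 0], [0, 0, -55], 45], [[0, 0, 0], [0, 0, -57], 45], [[0, 0, 0], [0, 0, -57], 45], [[0, 0, 0], [0, 0, -57], 45]]'

```text
time: 10.57
tool_pos: [0.5931, -0.0005, 0.06]
tool_rot: [0.0, 0.654, 0.756, 0.0]
force: [-0.0, 1.0, -2.4]
opening: 0.0541
gripper_force: 53.6
```

Request:
send_rows --steps '[[[0, 0, 0], [0, 0, -1], 45], [[0, 0, 0], [0, 0, -2], 45], [[0, 0, 0], [0, 0, -2], 45], [[0, 0, 0], [0, 0, -2], 45]]'

```text
time: 10.9
tool_pos: [0.5932, -0.0005, 0.0587]
tool_rot: [0.001, 0.654, 0.756, 0.0]
force: [-1.2, 0.4, 5.4]
opening: 0.054
gripper_force: 54.7
```

Request:
send_rows --steps '[[[0, 0, 0], [-1, 8, 0], 45], [[0, 0, 0], [-2, 16, 0], 45], [[0, 0, 0], [-3.5, 24, 0], 45], [[0, 0, 0], [-4.5, 32, 0], 45], [[0, 0, 0], [-6, 40, 0], 45], [[0, 0, 0], [-7, 48, 0], 45], [[0, 0, 0], [-8, 55, 0], 45], [[0, 0, 0], [-8, 55, 0], 45]]'

```text
time: 11.57
tool_pos: [0.5858, 0.0556, 0.0587]
tool_rot: [0.001, 0.654, 0.757, 0.001]
force: [-0.5, 0.8, 6.4]
opening: 0.054
gripper_force: 54.8
```

Request:
send_rows --steps '[[[0, 0, 0], [0, 0, 0], 85], [[0, 0, 0], [0, 0, 0], 85], [[0, 0, 0], [0, 0, 0], 85], [[0, 0, 0], [0, 0, 0], 85], [[0, 0, 0], [0, 0, 0], 85], [[0, 0, 0], [0, 0, 20], 85], [[0, 0, 0], [0, 0, 45], 85], [[0, 0, 0], [0, 0, 70], 85]]'

```text
time: 12.23
tool_pos: [0.5839, 0.0543, 0.1274]
tool_rot: [-0.001, 0.654, 0.757, -0.001]
force: [0.8, 0.0, -0.1]
opening: 0.0847
gripper_force: 0.0
```

Request:
send_rows --steps '[[[0, 0, 0], [4, -30, 0], 0], [[0, 0, 0], [9, -60, 0], 0], [[0, 0, 0], [14, -95, 0], 0], [[0, 0, 0], [14, -95, 0], 0], [[0, 0, 0], [14, -95, 0], 0], [[0, 0, 0], [14, -95, 0], 0], [[0, 0, 0], [14, -95, 0], 0], [[0, 0, 0], [14, -95, 0], 0]]'

```text
time: 12.9
tool_pos: [0.5985, -0.0387, 0.1274]
tool_rot: [-0.0, 0.653, 0.757, 0.0]
force: [-0.3, 0.7, 1.0]
opening: 0.0002
gripper_force: 0.0
```

Run:
```python
from h import *
w=cap("wrist","w4.png"); st=readout.state(); print(st["time"],st["tool_pos"],st["tool_rot"],st["opening"],st["force"])
x=np.array([-.144,.99]); v=[-10,0,10]
for p in [(0,0)]: pass
for r in range(0,400,40): print(r,onz(w,315,r,.059).round(3))
```

```text
12.95 [ 0.59853305 -0.03888916  0.12735246] [-3.07751320e-04  6.53120031e-01  7.57254266e-01  3.27432535e-04] 0.00018581478224133892 [-0.01463104  0.335946    0.13459455]
0 [0.579 0.093 0.059]
40 [0.582 0.073 0.059]
80 [0.586 0.052 0.059]
120 [0.589 0.029 0.059]
160 [0.593 0.004 0.059]
200 [ 0.597 -0.023  0.059]
240 [ 0.601 -0.052  0.059]
280 [ 0.606 -0.084  0.059]
320 [ 0.611 -0.119  0.059]
360 [ 0.617 -0.157  0.059]
```

View pics/w4.png

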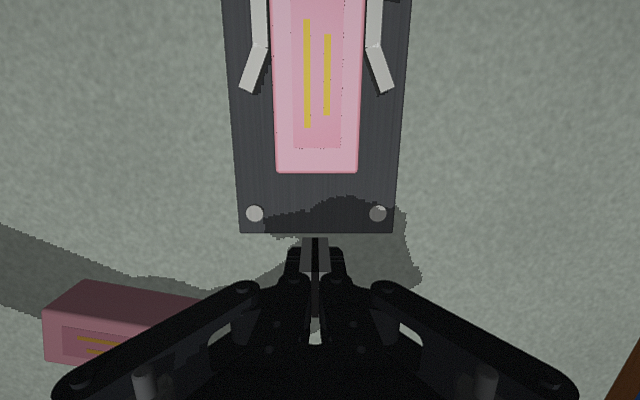

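The block lies straight between the lead-ins with its rear end at row 172. I'll go down behind it and push.

Request:
send_rows --steps '[[[0, 0, 0], [0, 0, -30], 0], [[0, 0, 0], [0, 0, -60], 0], [[0, 0, 0], [0, 0, -76], 0], [[0, 0, 0], [0, 0, -76], 0], [[0, 0, 0], [-1, 8, -76], 0], [[0, 0, 0], [-2, 16, -76], 0], [[0, 0, 0], [-3, 22, -76], 0], [[0, 0, 0], [-4, 28, -76], 0]]'

```text
time: 13.62
tool_pos: [0.5956, -0.0114, 0.0529]
tool_rot: [0.001, 0.654, 0.757, 0.001]
force: [-0.3, -2.0, 1.7]
opening: -0.0003
gripper_force: 1.2
```

Request:
send_rows --steps '[[[0, 0, 0], [-1, 6, 0], 0], [[0, 0, 0], [-1.7, 12, 0], 0], [[0, 0, 0], [-2.6, 18, 0], 0], [[0, 0, 0], [-3.5, 24, 0], 0], [[0, 0, 0], [-4.4, 30, 0], 0], [[0, 0, 0], [-5.2, 36, 0], 0], [[0, 0, 0], [-5.5, 38, 0], 0], [[0, 0, 0], [-5.5, 38, 0], 0]]'

```text
time: 14.28
tool_pos: [0.5888, 0.0272, 0.0512]
tool_rot: [-0.001, 0.653, 0.757, 0.0]
force: [0.4, 0.6, -0.3]
opening: 0.0001
gripper_force: 0.0
```

Request:
send_rows --steps '[[[0, 0, 0], [-0.3, 2, 0], 0], [[0, 0, 0], [-0.6, 4, 0], 0], [[0, 0, 0], [-0.9, 6, 0], 0], [[0, 0, 0], [-1, 7, 0], 0], [[0, 0, 0], [-1, 7, 0], 0]]'

```text
time: 14.7
tool_pos: [0.588, 0.033, 0.0512]
tool_rot: [-0.0, 0.654, 0.757, 0.0]
force: [0.7, -0.1, -0.1]
opening: 0.0003
gripper_force: 0.0
```

Request:
send_rows --steps '[[[0, 0, 0], [-0.1, 1, 0], 0], [[0, 0, 0], [-0.3, 2, 0], 0], [[0, 0, 0], [-0.4, 3, 0], 0], [[0, 0, 0], [-0.4, 3, 0], 0]]'

```text
time: 15.03
tool_pos: [0.5877, 0.0358, 0.0513]
tool_rot: [-0.0, 0.654, 0.757, 0.0]
force: [0.8, -0.5, -0.1]
opening: 0.0003
gripper_force: 0.1
```

Request:
send_rows --steps '[[[0, 0, 0], [-0.1, 1, 0], 0], [[0, 0, 0], [-0.3, 2, 0], 0], [[0, 0, 0], [-0.4, 3, 0], 0], [[0, 0, 0], [-0.6, 4, 0], 0]]'

```text
time: 15.37
tool_pos: [0.5875, 0.0377, 0.0513]
tool_rot: [0.001, 0.654, 0.756, -0.001]
force: [1.8, -6.4, 0.5]
opening: -0.0003
gripper_force: 3.1
```

Run:
```python
from h import *
w=cap("wrist"); im=w["pixels"]; st=readout.state(); print(st["tool_pos"],st["force"])
b,g,r=[im[...,i].astype(int) for i in range(3)]
m=(r-g>25)&(r>100)&(np.abs(np.arange(640)-315)<60)[None]
v,u=np.nonzero(m); print(len(v),v.max(),np.percentile(v,[50,99]),u.min(),u.max())
vm=[v[u==c].max() for c in(285,315,345) if (u==c).any()]; print(vm)
for q in vm: p=onz(w,315,q,.059);p2=onz(w,315,q,.02); print(p.round(4),p2.round(4), "jigx",np.dot(p[:2]-[.566,.1675],[-.146,.989]),np.dot(p2[:2]-[.566,.1675],[-.146,.989]))
```

```text
[0.58753421 0.03768206 0.05136287] [ 0.71982438 -4.97891168  0.6014829 ]
16266 259 [190. 257.] 256 374
[np.int64(259), np.int64(258), np.int64(258)]
[0.586  0.0507 0.059 ] [0.5891 0.0294 0.02  ] jigx -0.11845003836472068 -0.13997968145279477
[0.5859 0.0512 0.059 ] [0.589 0.03  0.02 ] jigx -0.11797126738203415 -0.13933508144084308
[0.5859 0.0512 0.059 ] [0.589 0.03  0.02 ] jigx -0.11797126738203415 -0.13933508144084308
```

Request:
send_rows --steps '[[[0, 0, 0], [-0.1, 1, 0], 0], [[0, 0, 0], [-0.3, 2, 0], 0], [[0, 0, 0], [-0.4, 3, 0], 0], [[0, 0, 0], [-0.4, 3, 0], 0]]'

```text
time: 15.75
tool_pos: [0.5875, 0.0377, 0.0514]
tool_rot: [0.002, 0.655, 0.755, -0.002]
force: [3.2, -9.4, 1.1]
opening: 0.0
gripper_force: 4.6
```

The tool has stopped moving and the force is rising, so the block is against the fence. I'll back off and check.

Request:
send_rows --steps '[[[0, 0, 0], [1, -8, 0], 0], [[0, 0, 0], [4, -30, 0], 0], [[0, 0, 0], [8, -55, 20], 0], [[0, 0, 0], [12, -80, 60], 0], [[0, 0, 0], [16, -110, 100], 0], [[0, 0, 0], [16, -120, 140], 0], [[0, 0, 0], [16, -120, 140], 0], [[0, 0, 0], [16, -120, 140], 0]]'

```text
time: 16.42
tool_pos: [0.6053, -0.0789, 0.1954]
tool_rot: [0.003, 0.655, 0.755, 0.003]
force: [0.4, -0.6, -1.5]
opening: 0.0
gripper_force: 0.0
```

Run:
```python
from h import *
w=cap("wrist"); s=cap("side");t=cap("top"); st=readout.state(); print(st["time"],st["tool_pos"],st["force"])
o=np.zeros((600,800,3),np.uint8)
o[:,:400]=cv2.resize(s["pixels"][205:355,235:335],None,fx=4,fy=4,interpolation=cv2.INTER_CUBIC)
o[:250,400:]=cv2.resize(w["pixels"],(400,250),interpolation=cv2.INTER_AREA)
o[260:510,400:]=cv2.resize(s["pixels"],(400,250),interpolation=cv2.INTER_AREA)
cv2.imwrite("pics/e.png",o)
```

```text
16.5667 [ 0.60195747 -0.07642788  0.19054501] [-0.27292694 -0.13691424 -0.04545928]
```

View pics/e.png

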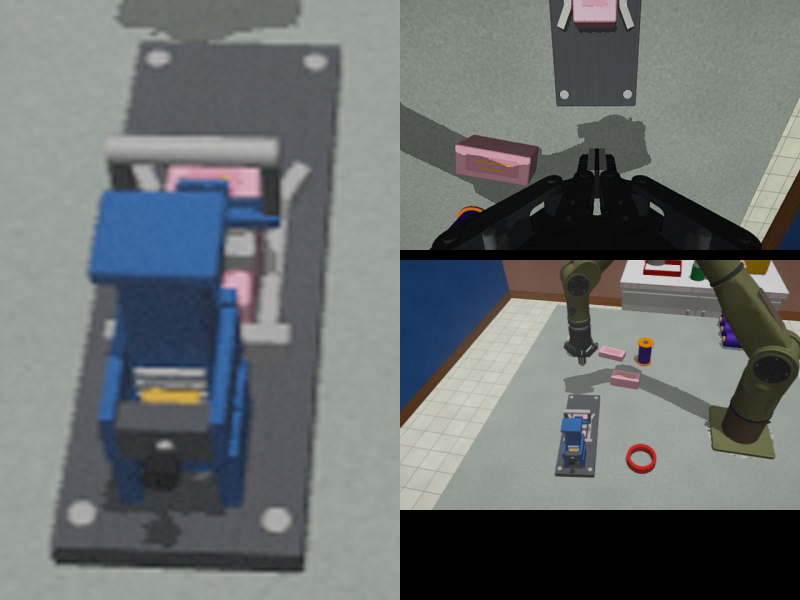

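The block's end is at the fence (crop row ~320). The bar is still at row ~149, and the gripper is clear.

```bash
python3 -c "
from h import *
print(manip.hand_in())"
```

```text
the job is handed in; nothing more can be done
None
```

I raised the foot one notch (carriage from 9 to 18 mm), slid the 39 mm block under it until it stopped against the back fence, and handed the job in; no verdict was returned.

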